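Lamp test on the gel light box

ROBOT

A 6-joint arm with a two-finger parallel gripper is mounted at the origin on the work surface. World frame = base frame: x ahead of the robot, y to its left, z up, the work surface at z = 0. Lengths are in mm, angles in rad, forces in N, time in s.
With the tool pointing down it reaches from about 300 to 775 mm from the base axis. Payload 14.6 kg.
Tool frame: the origin (TCP) lies on the centre line of the jaws, within the pads' length; the fingertips stand 17 mm ahead of it and the grasp point (between the pads) lies 2 mm behind it (bot.tips_ahead is the distance from the TCP to the fingertips, in mm); z points along the fingers, y is the direction in which the jaws open and shut (so a half turn about z gives the same grasp; the last joint's range is limited). The gripper opens to 85 mm and grips with 20 to 120 N. Pads are 22 mm wide; open, the fingers measure 114 mm over their backs; the gripper's body (76 mm by 85 mm) begins 54 mm behind the grasp point. The pads swing forward as they close: fully open they stand 13 mm farther back than shut.
Start: joints at [-1.214, 0.3, 1.521, -0, 1.321, -0.067], TCP at [226.167, -501.336, 248.281] pointing down, gripper open.
Joint ranges: [-3.03, 3.03], [-0.79, 2.21], [0.23, 2.52], [-1.04, 4.18], [0, 3.07], [-2.55, 2.55]. Speed limits (rad/s): [2.22, 2.22, 2.57, 3.14, 3.14, 3.14].

INTERFACE

Orientations are given as a rotation vector (axis times angle).
In Python, from workcell import bot gives the robot as it stands.
- The arm moves only by the tool jog_arm, never from a script. Its argument "motion" is one flat list of numbers, 7 for each row, row after row: the opening, from -1 (shut) to 1 (fully open), then the shift along the tool's x, y, z in m, then the turn, a rotation vector about the tool's x, y, z in rad. A call has 1 to 8 rows; each row shifts and turns the commanded pose from where the row before left it, along the tool's axes as they then stand; what a row does not reach is not made up. A row lasts 1/10 s, in which the tool goes at most 50 mm and 8.59 degrees, less where a joint would pass 70% of its speed; a pose out of reach is approached as far as the arm can. A call is refused whole if a number of a shift passes 0.05 or a number of a turn 0.15, either way. A call with a gripper value outside its range is refused whole. The fingers move at their own pace and stop on an object; the grip force is fixed at half the most. Time passes only in rows, so rows that do not move let the fingers close. It gives the time, the measured TCP pose, the force and the opening at its end, in the units of the state.
- bot.sense(): the state, without advancing time (a new reading comes with each control period).
- bot.snapshot(name): name is "side" or "top"; returns a dict with "pixels" (480x640x3 uint8, blue, green, red), "z_map" (480x640 float32, mm along the optical axis (not along the pixel's ray), 0 where there is no reading), "fx", "fy", "cx", "cy" (pixels), "pose" (4x4, takes a point from camera to world coordinates). Camera axes: x right, y down, z forward; pixel columns grow to the right and rows downward; lengths in mm; the calibration is good to about 2 mm. A picture is of the moment at which its call begins.
- bot.sign_off(): hands the job in, once; it reports no verdict.
Trained networks look in the newest picture that a camera, given by its name, has taken for a name from the list of things; names that differ only in an ending like _2 or _b are one class to them, and where a whole thing is asked for, a point or a joint stands for the part that bears it (a point fixed in the world has none). Each returns a list of dicts, best first, with "p" (0 to 1); they miss things now and then, are a little off and sometimes report something else, mostly with a low value. They report only what shows in the picture. A call takes as long as a camera call.
- bot.cut_out(camera, target): "pixels" (480x640 bool, what is visible of it) and "rect" ([left, top, right, bottom] in pixels, round what is visible of it).
The state is a dict: "time_s": time; "q": joint angles; "qd": joint speeds; "tau": joint torques, N m; "tool_pos": TCP position; "tcp_rot": TCP orientation; "ft_force": force on the tool from outside, world axes, zero at the start; "torque": the same for the moment, N m; "grip_width": finger opening in mm.
Only numpy, scipy, OpenCV 4.12 (cv2) and the standard library are available. Lean on these libraries where they do the work, as an engineer would, in place of code of your own. Each camera call takes 0.05 s, during which the arm holds its last target.

TASK

Give the gel light box on the lab bench a short lamp test: pull its blue push-pull knob straight up until it clicks into its outer detent, leave it out for about two seconds, then push it fully home again and let go. Leave the black knob on the grey dry-block heater alone.

Things in the scene. Friction and masses are not known exactly. Their poses are not given: they have to be found in the camera images.
- lamp_knob_grip (a point): centre, half-way up, of the blue knob: upright ribbed cylinder, diameter 28, height 34, on a thin stem on the white gel light box (190 x 220 x 65 mm, pale window, fixed to the bench, left or right of the heater). Moves with the knob; z up, along the pull. Pushed home it is 27 mm above the box's flat top (gap under the knob 10 mm). Nothing else stands up on that box
- lamp_knob (a joint): travel of the blue knob in m: 0 = fully pushed in (lamp off), as it starts; 0.024 = pulled straight up to its outer detent and stop (lamp on). A snap spring drives it from the middle (0.012) to the nearer end, where it stays by itself; about 5 N starts it from either end
- heater_knob_grip (a point): centre, half-way up, of the black knob of the same shape and size on the grey dry-block heater (190 x 220 x 85 mm, aluminium block with tubes), 27 mm above that case's top; not to be operated
- heater_knob (a joint): travel of the black heater knob in m: 0 = pushed in, as it starts and must stay; 0.024 = pulled up

How it is judged (in metres and radians):
On the way:
1. the blue lamp knob is out at its detent (more than 19 of 24 mm) and stays out for 1 s (value of joint lamp_knob above 0.019 m), for 1 s.
At the end, for the whole second after the job is handed in: the blue lamp knob is pushed home again (less than 4 mm out) after having been out, and the black heater knob is still pushed in (less than 4 mm out) (value of joint each of lamp_knob, heater_knob below 0.004 m); the robot touches nothing.
It fails at once if the black heater knob is pulled out by more than 8 mm (value of joint heater_knob above 0.008 m).
It also fails if it takes over 35 s, if anything falls off the work surface, if the arm or the gripper's body presses on something with over 40 N, if the wrist force passes 120 N, or if a joint passes its speed limit or range.

## Working session

There is one attempt and no reset: what is moved stays moved. The work goes in short steps, Python scripts to look and compute and a tool call to move; the robot and the scene stay as the last step left them, time stands still between calls to the robot, and variables do not carry over. Pictures are saved under pics/ and viewed, and the job is handed in when it is done.

Besides the shell and the picture viewer there is one more tool, called in YAML: its name, and indented under it one key for each argument. jog_arm: Moves the arm, as the interface text tells. Its arguments: {"type":"object","properties":{"motion":{"type":"array"}},"required":["motion"]}

```bash
mkdir -p pics
cat > h.py <<'E'
import numpy as np,cv2
from workcell import bot
def look(cam,name):
    s=bot.snapshot(cam); cv2.imwrite(f'pics/{name}.png',s['pixels']); return s
def cloud(s,m):
    v,u=np.nonzero(m&(s['z_map']>0)); z=s['z_map'][v,u]
    P=np.c_[(u-s['cx'])/s['fx']*z,(v-s['cy'])/s['fy']*z,z,np.ones_like(z)]
    return (P@np.array(s['pose']).T)[:,:3]
E
python3 - <<'E'
from h import *
print(bot.sense())
for c in('top','side'):
    s=look(c,c+'0')
    for t in('lamp_knob_grip','heater_knob_grip'):
        for d in bot.cut_out(c,t)[:3]:
            P=cloud(s,d['pixels']); print(c,t,d['p'],d['rect'],d['pixels'].sum())
            if len(P): print(np.percentile(P,[2,50,98],axis=0).round(1).tolist())
E
```

```text
{'time_s': 0.0, 'q': array([-1.21359452e+00,  3.00463982e-01,  1.52158778e+00,  9.52155979e-06,
        1.32070663e+00, -6.65709640e-02]), 'qd': array([-4.16996597e-04, -1.42416544e-03,  8.48402139e-04,  8.52698078e-04,
       -7.62082601e-05,  6.01182346e-04]), 'tau': array([-9.77415802e-04, -5.43504918e+01, -3.61790085e+01, -1.03626530e-04,
        4.01225203e-03,  4.94533276e-05]), 'tool_pos': array([ 226.09884373, -501.13859596,  247.72237765]), 'tcp_rot': array([-3.07020570e+00, -6.60444495e-01,  2.50726518e-04]), 'ft_force': array([ 0.23990239, -0.19730495,  0.35798419]), 'torque': array([-0.01187647, -0.05775298, -0.00534827]), 'grip_width': 85.53291423176238}
top lamp_knob_grip 0.72 [438.6, 237.3, 457.9, 252.8] 211
[[485.8, -202.6, 80.4], [498.6, -187.3, 107.6], [511.8, -177.6, 111.6]]
side lamp_knob_grip 0.81 [311.7, 156.3, 323.3, 178.5] 213
[[488.4, -200.5, 77.1], [500.7, -182.9, 99.6], [512.0, -177.1, 109.7]]
side heater_knob_grip 0.79 [252.7, 330.7, 281.4, 359.7] 467
[[540.8, 228.3, 86.0], [553.0, 247.5, 126.8], [567.0, 255.3, 130.0]]
```

View pics/top0.png

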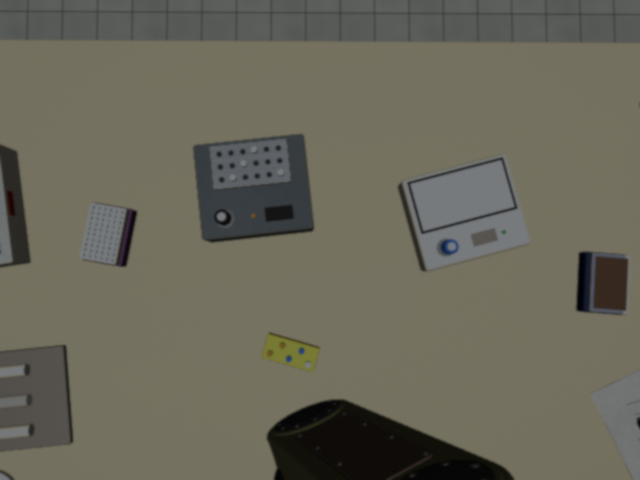

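View pics/side0.png

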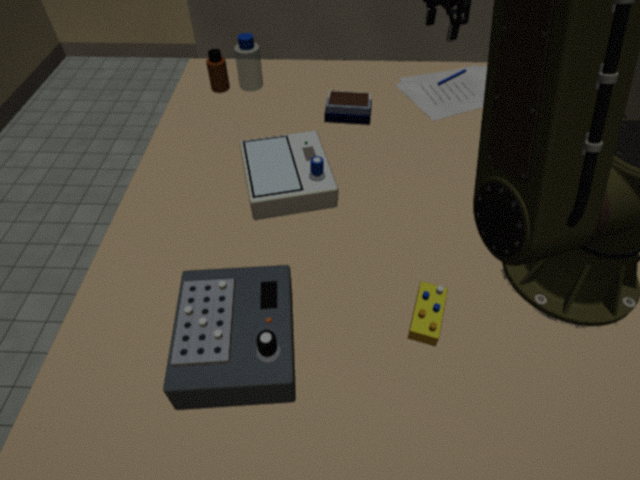

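Run:
```python
from h import *
from scipy.spatial.transform import Rotation as R
for c in('top','side'):
    s=look(c,c+'1'); d=bot.cut_out(c,'lamp_knob_grip')[0]
    hsv=cv2.cvtColor(s['pixels'],cv2.COLOR_BGR2HSV)
    l,t,r,b=map(int,d['rect']);m=np.zeros((480,640),bool);m[t-4:b+5,l-4:r+5]=1
    m&=(hsv[...,0]>95)&(hsv[...,0]<130)&(hsv[...,1]>110)
    P=cloud(s,m);top=P[P[:,2]>105]
    print(c,len(P),len(top),np.percentile(P,[2,98],axis=0).round(1).tolist(),top.mean(0),np.ptp(top,axis=0),(top.min(0)+top.max(0))/2)
    w=np.zeros((480,640),bool);w[t-20:b+21,l-20:r+21]=1
    Q=cloud(s,w);Q=Q[(Q[:,2]>50)&(Q[:,2]<75)];print('boxtop',np.median(Q[:,2]),np.percentile(Q,[1,99],axis=0).round().tolist())
    print('campos',np.array(s['pose'])[:3,3])
print(R.from_rotvec(bot.sense()['tcp_rot']).as_matrix().round(3))
```

```text
Traceback (most recent call last):
IndexError: list index out of range
```

The top view shows the blue knob at about (449,246) on the white box, right of the grey heater, whose black knob is at (223,217). In the side view they are at (317,167) and (267,343). The network's detections agree with both pictures. Next I'll refine the knob centre.

Run:
```python
from h import *
from scipy.spatial.transform import Rotation as R
for c,(l,t,r,b) in(('top',(438,237,458,253)),('side',(311,156,324,179))):
    s=look(c,c+'1')
    m=np.zeros((480,640),bool);m[t-4:b+5,l-4:r+5]=1
    P=cloud(s,m);P=P[P[:,2]>85];top=P[P[:,2]>105]
    print(c,len(P),len(top),np.percentile(P,[2,98],axis=0).round(1).tolist(),'top',top.mean(0).round(1),np.ptp(top,axis=0).round(1),((top.min(0)+top.max(0))/2).round(1), cv2.minEnclosingCircle(P[:,:2].astype(np.float32)))
    w=np.zeros((480,640),bool);w[t-20:b+21,l-20:r+21]=1
    Q=cloud(s,w);Q=Q[(Q[:,2]>50)&(Q[:,2]<75)];print('boxtop',np.median(Q[:,2]))
    print('campos',np.array(s['pose'])[:3,3])
    cv2.imwrite(f'pics/{c}z.png',cv2.resize(s['pixels'][t-30:b+30,l-40:r+40],None,fx=6,fy=6))
S=bot.sense();print(S['tool_pos'],R.from_rotvec(S['tcp_rot']).as_matrix().round(4))
```

```text
top 207 154 [[485.5, -203.0, 87.7], [511.7, -177.8, 111.9]] top [ 499.  -191.   108.5] [26.8 26.6  7.9] [ 498.6 -190.4  109.1] ((498.1802673339844, -190.76846313476562), 14.383984565734863)
boxtop 64.62265664805682
campos [ 449.06570658   71.30721782 1090.62655192]
side 197 91 [[486.4, -202.1, 85.8], [514.2, -178.1, 110.0]] top [ 499.8 -190.8  108. ] [25.4 27.8  5.4] [ 499.3 -191.9  108.2] ((500.2615966796875, -191.12513732910156), 14.688941955566406)
boxtop 64.08859529403037
campos [462.72775843 563.66569723 710.2286984 ]
[ 226.15356397 -501.33230212  248.24914882] [[ 0.9115  0.4112 -0.    ]
 [ 0.4112 -0.9115  0.    ]
 [-0.     -0.     -1.    ]]
```

View pics/topz.png

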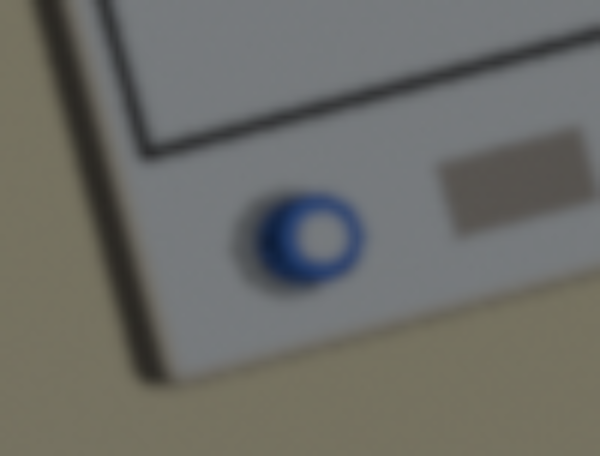

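Both cameras put the knob axis at about (499,-191), with its top near 109 mm and the box top near 65 mm. That fits the given 65 + 27 + 17 = 109. I'll move above it while keeping the current yaw.

jog_arm:
  motion: [1,0.031,-0.014,0.007,0,0,0,1,0.031,-0.014,0.007,0,0,0,1,0.031,-0.014,0.007,0,0,0,1,0.031,-0.014,0.007,0,0,0,1,0.031,-0.014,0.007,0,0,0,1,0.031,-0.014,0.007,0,0,0,1,0.031,-0.014,0.007,0,0,0,1,0.031,-0.014,0.007,0,0,0]

```text
time_s: 1.3
tool_pos: [407.0, -296.1, 192.2]
tcp_rot: [3.071, 0.661, 0.0]
ft_force: [0.0, 0.1, 0.3]
grip_width: 85.4
```

jog_arm:
  motion: [1,0.031,-0.014,0.007,0,0,0,1,0.031,-0.014,0.007,0,0,0,1,0.031,-0.014,0.007,0,0,0,1,0.031,-0.014,0.007,0,0,0,1,0,0,0,0,0,0,1,0,0,0,0,0,0]

```text
time_s: 1.9
tool_pos: [496.3, -194.9, 164.1]
tcp_rot: [-3.071, -0.663, 0.001]
ft_force: [0.3, 0.4, -0.5]
grip_width: 85.2
```

```bash
cat > d.py <<'E'
from h import *
from scipy.spatial.transform import Rotation as R
S=bot.sense();r=R.from_rotvec(S['tcp_rot']).as_matrix();print(S['time_s'],S['tool_pos'].round(1),S['ft_force'].round(1),S['grip_width'],r.round(3).tolist())
print('to go tool axes',(r.T@(np.array([499,-191,92])-S['tool_pos'])).round(1))
E
python3 d.py
```

```text
1.9 [ 496.3 -194.9  164.1] [ 0.3  0.4 -0.5] 85.2117951535648 [[0.911, 0.413, -0.0], [0.413, -0.911, 0.0], [-0.0, -0.0, -1.0]]
to go tool axes [ 4.1 -2.4 72.1]
```

jog_arm:
  motion: [1,0.004,-0.002,0.012,0,0,0,1,0,0,0.012,0,0,0,1,0,0,0.012,0,0,0,1,0,0,0.012,0,0,0,1,0,0,0.012,0,0,0,1,0,0,0.012,0,0,0,1,0,0,0,0,0,0]

```text
time_s: 2.6
tool_pos: [498.3, -191.5, 90.4]
tcp_rot: [-3.07, -0.66, 0.004]
ft_force: [1.0, 0.3, -0.4]
grip_width: 85.2
```

```bash
python3 d.py
python3 - <<'E'
from h import *
s=look('side','side2'); cv2.imwrite('pics/side2z.png',cv2.resize(s['pixels'][80:220,230:400],None,fx=4,fy=4))
s=look('top','top2'); cv2.imwrite('pics/top2z.png',cv2.resize(s['pixels'][180:300,380:520],None,fx=4,fy=4))
E
```

```text
2.6 [ 498.3 -191.5   90.4] [ 1.   0.3 -0.4] 85.18867820831319 [[0.912, 0.411, -0.003], [0.411, -0.912, 0.001], [-0.002, -0.002, -1.0]]
to go tool axes [ 0.9 -0.2 -1.6]
```

View pics/side2z.png

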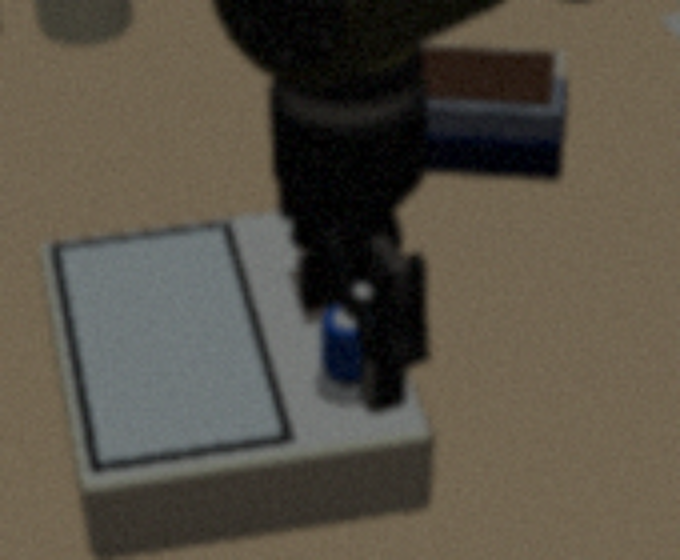

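The side view shows the blue knob, around (345,345) in the zoomed crop, standing between the open fingers with the tips clear of the box top. I'll close on it.

jog_arm:
  motion: [-1,0,0,-0.001,0,0,0,-1,0,0,0,0,0,0,-1,0,0,0,0,0,0,-1,0,0,0,0,0,0,-1,0,0,0,0,0,0,-1,0,0,0,0,0,0,-1,0,0,0,0,0,0,-1,0,0,0,0,0,0]

```text
time_s: 3.5
tool_pos: [499.9, -193.3, 94.3]
tcp_rot: [3.068, 0.659, 0.004]
ft_force: [3.3, -12.4, 2.1]
grip_width: 26.2
```

Gripped at 26.2 mm. There is a side load of about 12 N along tool +y, so I'll shift a little to relieve it, then start the pull.

jog_arm:
  motion: [-1,0,0.001,0,0,0,0,-1,0,0.001,0,0,0,0,-1,0,0,0,0,0,0]

```text
time_s: 3.8
tool_pos: [500.0, -193.5, 94.2]
tcp_rot: [-3.071, -0.66, -0.001]
ft_force: [-3.8, 3.0, 10.1]
grip_width: 26.5
```

jog_arm:
  motion: [-1,0,0,-0.004,0,0,0,-1,0,0,-0.004,0,0,0,-1,0,0,-0.004,0,0,0,-1,0,0,-0.004,0,0,0,-1,0,0,-0.004,0,0,0,-1,0,0,-0.003,0,0,0,-1,0,0,0,0,0,0]

```text
time_s: 4.5
tool_pos: [499.9, -193.6, 117.0]
tcp_rot: [3.071, 0.661, 0.001]
ft_force: [0.1, 1.9, 3.4]
grip_width: 26.6
```

```bash
python3 d.py
python3 - <<'E'
from h import *
s=look('side','side3'); cv2.imwrite('pics/side3z.png',cv2.resize(s['pixels'][80:220,230:400],None,fx=4,fy=4))
E
```

```text
4.5 [ 499.9 -193.6  117. ] [0.1 1.9 3.4] 26.626575789478174 [[0.912, 0.411, 0.0], [0.411, -0.912, -0.0], [0.0, 0.0, -1.0]]
to go tool axes [ 0.2 -2.7 25. ]
```

View pics/side3z.png

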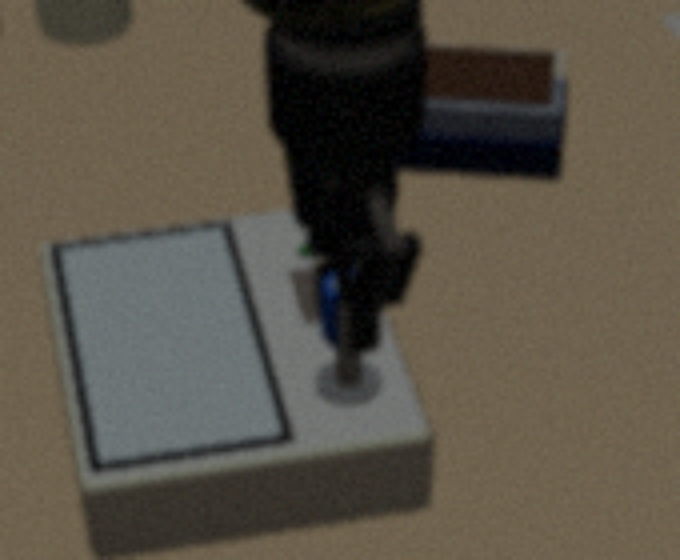

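The knob has risen with the gripper and a long stem now shows under it, at about (345,360) in the crop. I'll nudge it to the stop and then hold for about 2 s.

jog_arm:
  motion: [-1,0,0,-0.001,0,0,0,-1,0,0,-0.001,0,0,0,-1,0,0,0,0,0,0,-1,0,0,0,0,0,0,-1,0,0,0,0,0,0,-1,0,0,0,0,0,0,-1,0,0,0,0,0,0,-1,0,0,0,0,0,0]

```text
time_s: 5.35
tool_pos: [499.9, -193.6, 118.4]
tcp_rot: [3.071, 0.661, 0.0]
ft_force: [1.6, 2.6, 3.3]
grip_width: 26.4
```

jog_arm:
  motion: [-1,0,0,0,0,0,0,-1,0,0,0,0,0,0,-1,0,0,0,0,0,0,-1,0,0,0,0,0,0,-1,0,0,0,0,0,0,-1,0,0,0,0,0,0,-1,0,0,0,0,0,0,-1,0,0,0,0,0,0]

```text
time_s: 6.15
tool_pos: [499.8, -193.6, 118.3]
tcp_rot: [3.071, 0.661, 0.0]
ft_force: [2.9, 3.4, 3.4]
grip_width: 26.5
```

Run:
```python
from h import *
s=look('side','side4'); cv2.imwrite('pics/side4z.png',cv2.resize(s['pixels'][80:220,230:400],None,fx=4,fy=4))
S=bot.sense();print(S['time_s'],S['tool_pos'],S['ft_force'])
```

```text
6.2 [ 499.85379093 -193.58749989  118.31315057] [3.32462849 3.12754463 4.31027022]
```

View pics/side4z.png

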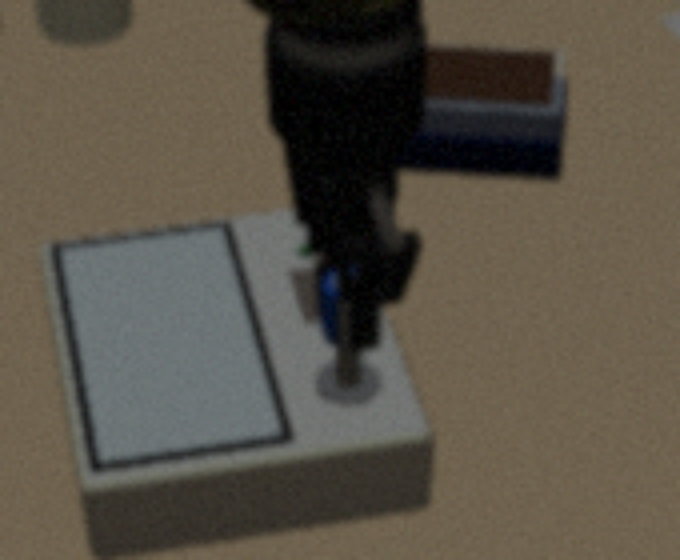

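The TCP has risen 24.1 mm but I felt no clear stop force. To rule out slip, I'll measure the knob's own rise from the saved images.

Run:
```python
from h import *
s=bot.snapshot('side'); M=np.linalg.inv(np.array(s['pose']))
def row(z):
    p=M@np.array([499.5,-192,z,1]); return s['fx']*p[0]/p[2]+s['cx'],s['fy']*p[1]/p[2]+s['cy']
for z in (65,75,99,109,133): print(z,np.round(row(z),1))
for n in('side1','side2','side3','side4'):
    im=cv2.imread(f'pics/{n}.png'); h=cv2.cvtColor(im,cv2.COLOR_BGR2HSV)[130:185,305:330]
    m=(h[...,0]>100)&(h[...,0]<130)&(h[...,1]>120)&(h[...,2]>40); v,u=np.nonzero(m); print(n,len(v),v.min()+130,v.max()+130,u.min()+305,u.max()+305)
P=cloud(s,np.pad(np.ones((55,25),bool),((130,295),(305,310))));
```

```text
65 [317.  175.8]
75 [317.  172.3]
99 [316.9 163.5]
109 [316.9 159.8]
133 [316.8 150.6]
side1 112 157 174 311 322
side2 57 156 173 311 319
side3 34 148 162 310 314
side4 35 147 162 310 318
```

The knob rose about 9–11 px, and 24 mm should give about 9 px, so it moved with the gripper and is out. It has been out for about 2 s. Now I'll push it home with a small over-travel.

jog_arm:
  motion: [-1,0,0,0.004,0,0,0,-1,0,0,0.004,0,0,0,-1,0,0,0.004,0,0,0,-1,0,0,0.004,0,0,0,-1,0,0,0.004,0,0,0,-1,0,0,0.004,0,0,0,-1,0,0,0.002,0,0,0,-1,0,0,0,0,0,0]

```text
time_s: 7.05
tool_pos: [500.1, -193.6, 94.1]
tcp_rot: [3.071, 0.661, 0.001]
ft_force: [-7.2, 8.5, 31.7]
grip_width: 26.8
```

The TCP stopped at 94.1, the same as at the start, with 32 N upward, so the knob is home. I'll ease off 1 mm and release.

jog_arm:
  motion: [-1,0,0,-0.001,0,0,0,1,0,0,0,0,0,0,1,0,0,0,0,0,0,1,0,0,0,0,0,0,1,0,0,0,0,0,0,1,0,0,0,0,0,0,1,0,0,0,0,0,0,1,0,0,0,0,0,0]

```text
time_s: 7.85
tool_pos: [499.8, -193.6, 93.2]
tcp_rot: [3.071, 0.661, -0.0]
ft_force: [-0.3, -0.5, 1.0]
grip_width: 85.4
```

Released. I'll lift straight up, then move away from the view.

jog_arm:
  motion: [1,0,0,-0.015,0,0,0,1,0,0,-0.015,0,0,0,1,0,0,-0.015,0,0,0,1,0,0,-0.02,0,0,0,1,0,0,-0.02,0,0,0,1,-0.03,0.014,0,0,0,0,1,-0.03,0.014,0,0,0,0,1,-0.03,0.014,0,0,0,0]

```text
time_s: 8.65
tool_pos: [434.3, -269.5, 178.4]
tcp_rot: [3.071, 0.662, 0.0]
ft_force: [1.1, -0.5, -0.8]
grip_width: 85.7
```

jog_arm:
  motion: [1,-0.03,0.014,0,0,0,0,1,-0.03,0.014,0,0,0,0,1,-0.03,0.014,0,0,0,0,1,0,0,0,0,0,0,1,0,0,0,0,0,0]

```text
time_s: 9.15
tool_pos: [370.0, -344.4, 178.3]
tcp_rot: [-3.072, -0.659, -0.0]
ft_force: [1.7, 0.5, -0.7]
grip_width: 85.3
```

Run:
```python
from h import *
s=look('side','side5')
for t in('lamp_knob_grip','heater_knob_grip'):
    for d in bot.cut_out('side',t)[:1]: print(t,d['p'],d['rect'],np.percentile(cloud(s,d['pixels']),[2,50,98],axis=0).round(1).tolist())
S=bot.sense();print(S['time_s'],S['tool_pos'],S['ft_force'],S['qd'].round(3))
```

```text
lamp_knob_grip 0.76 [311.1, 154.8, 322.7, 176.0] [[486.4, -202.1, 67.3], [499.2, -183.9, 99.6], [514.1, -177.9, 109.8]]
heater_knob_grip 0.72 [254.4, 330.3, 283.5, 356.6] [[540.7, 229.5, 94.7], [553.1, 247.4, 126.9], [567.0, 255.3, 130.2]]
9.3 [ 370.82764572 -343.55454606  178.2789656 ] [-0.19977785  0.85349597  0.05068814] [ 0.004 -0.002 -0.002 -0.002 -0.    -0.004]
```

View pics/side5.png

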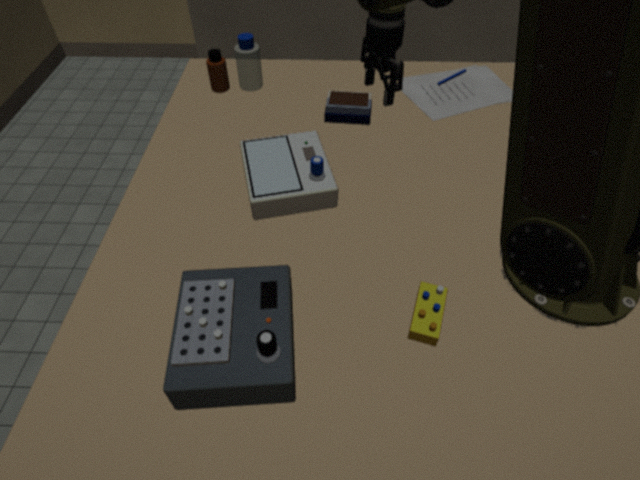

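The blue knob is back at (317,167) with its top at about 110 mm, as at the start. The black knob at (267,343) is unchanged, and the gripper is clear.

```bash
python3 -c "
from workcell import bot
print(bot.sign_off())"
```

```text
the job is handed in; nothing more can be done
None
```

The lamp test is done and handed in at about 9.3 s. I pulled the blue knob straight up about 24 mm, held it out for about 2 s, pushed it home and let go. I never went near the black heater knob.

**Last checks:**
- **Blue knob home:** its top measures 109.8 mm, against 109.7 mm at the start. When I pushed it in, the arm stopped at its starting height with 32 N upward.
- **Black knob in:** its top is at 130.2 mm, against 130.0 mm at the start.
- **Gripper clear:** it is open and away from everything, with a wrist force of about 1 N.

**Less certain:**
- **Outer stop:** I felt no distinct stop force there. That the knob was fully out rests on the 24 mm of arm travel and a matching rise of about 9–11 pixels in the side view.
- **Grasp:** the first close was about 2 mm off centre, with a side load of about 12 N. I relieved it before pulling.

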